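# Set the eccentric guide disc of an autosampler tray guide with the setting gauge

### The arm

A 6-joint arm with a two-finger parallel gripper is mounted at the origin on a cart in front of the work surface, level with it; the furniture and walls round the work are solid. World frame = base frame: x ahead of the robot, y to its left, z up, the work surface at z = 0. Lengths are in m, angles in rad, forces in N, time in s.
With the tool pointing down it reaches from about 0.275 to 1 m from the base axis. Payload 8.4 kg.
Tool frame: the origin (TCP) lies on the centre line of the jaws, within the pads' length; the fingertips stand 17 mm ahead of it and the grasp point (between the pads) lies 2 mm behind it (bot.tcp_to_tips is the z of the fingertips in the tool frame, in m); z points along the fingers, y is the line along which they close (so a half turn about z gives the same grasp; the last joint's range is limited). The gripper opens to 85 mm and grips with 20 to 120 N. Pads are 22 mm wide; open, the fingers measure 114 mm over their backs; the gripper's body (76 mm by 85 mm) begins 54 mm behind the grasp point. The pads swing forward as they close: fully open they stand 13 mm farther back than shut.
Start: joints at [1.237, 0.353, 1.633, -0, 1.155, -0.002], TCP at [0.204, 0.591, 0.248] pointing down, gripper open.
Joint ranges: [-2.63, 2.63], [-0.92, 2.1], [0.06, 2.66], [-1.3, 4.44], [0, 2.69], [-3.02, 3.02]. Speed limits (rad/s): [2.22, 2.22, 2.79, 3.14, 3.14, 3.14].

### API

Orientations are given as a unit quaternion [x, y, z, w].
In Python, from workcell import bot, hand, kinematics, get_obs, vision, hand_in gives the robot as it stands. The module is installed in compiled form; this text tells all that it offers. Calls block until the motion is done:
- bot.reach(position, orientation): joint-space move of the TCP to a pose.
- bot.servo_line(position, ori=None, velocity=0.15): straight line of the TCP; ori=None keeps the orientation; velocity is the mean speed in m/s.
- bot.goto_joints(angles): joint-space move.
- hand.move_gripper(opening, strength=None): finger opening in m; strength is the grip in N (None keeps the last); returns when the fingers have stopped.
- bot.dwell(seconds).
- kinematics.solve_ik(position, orientation): joint angles nearest the present ones, or None.
- get_obs(): the state.
- vision.read_camera(name): name is "scene" or "top" or "wrist"; returns a dict with "frame" (384x512x3 uint8, red, green, blue), "intrinsics" (3x3 intrinsics, pixels), "dist" ([k1, k2, p1, p2, k3] as OpenCV has them; the pictures are not rectified), "view" (4x4, takes a point from world to camera coordinates). Camera axes: x right, y down, z forward; pixel columns grow to the right and rows downward; lengths in m; the calibration is good to about 2 mm. A picture is of the moment at which its call begins. There is no depth.
A pose or a line that the arm cannot do raises bot.IKError and nothing moves.
- hand_in(): hands the job in; it is judged then, once.
The state is a dict: "time_s": time; "joint_pos": joint angles; "joint_vel": joint speeds; "joint_efforts": joint torques, N m; "position": TCP position; "orientation": TCP orientation; "wrist_force": force on the tool from outside, world axes, zero at the start; "ft_torque": the same for the moment, N m; "gripper_width": finger opening in m; "grip_force": force on a finger pad.
Only numpy, scipy, OpenCV 4.12 (cv2) and the standard library are available. Lean on these libraries where they do the work, as an engineer would, in place of code of your own. Each camera call takes 0.05 s, during which the arm holds its last target. There are 200 camera calls.

### The job

Set the guide: push the steel setting gauge by its blue crosshead into the gap between the rail and the brass eccentric disc, and turn the orange lever clockwise until the gauge still slides but drags, taking a push of about 5 N (between 4 and 6 N; neither loose nor jammed, and never clamped hard). Get this drag right while the crosshead still stands a finger's breadth short of the end of the rail, then push the gauge on until the crosshead meets the rail's end, and leave it there with the lever as set. Do not disturb the things lying about.

Things in the scene. Friction and masses are not known exactly. Their poses are not given: they have to be found in the camera images.
- guide: the fixture, bolted down: aluminium base plate 104 x 280 x 12 mm (x -42..62, y -90..190 mm in its frame) with a steel guide rail. Origin: on the bench, under the axis of the eccentric bolt; x roughly away from the robot, y along the rail, z up. The rail's face looks to -x at x = 37.2 mm; the rail runs from y = -84 to +66 mm, its top at z = 34 mm
- rail_end (a point): top edge of the rail face at the rail's end, at x 37.2, y 66, z 34 mm of the guide. A cheek block of the same height stands opposite (x 2..20, y 40..66 mm) and ends level with it. The gauge lies between them on the plate (z = 12 mm) with 1 mm play, slides along -y of the guide to go in, and is home when its crosshead meets this end
- lever: orange adjusting lever on the eccentric bolt, with the brass disc it turns. Origin: on the bolt axis, level with the bench; x points along the arm, z up. The arm ends 105 mm from the axis. At its stop it points 240 degrees from the guide's +x (counter-clockwise from above); it starts 0 to 0.3 rad off the stop and turns clockwise, past the guide's -x, to bring the disc to the rail (travel 2.5 rad)
- lever_end (a point): middle of the lever's grip end, 88 mm from the bolt axis and 67 mm above the bench; the grip is 17 mm thick here. About 3 to 4 N across the arm here turns the lever; friction holds it where it is left
- bolt (a point): bolt axis at the middle of the disc, 23 mm above the bench. Disc: brass, 40 mm diameter, 6 mm eccentric. The lever sits on splines, so its direction does not tell where the disc's high side points: the disc first touches a gauge lying on the rail after 1.1 to 1.9 rad from the lever's stop, other each time. The bolt's block yields on springs, about 0.1 mm per newton
- gauge: setting gauge, 0.2 to 0.4 kg, oiled steel: bar 16 mm wide, 20 high, 140 long, with a blue crosshead 50 wide, 16 thick, 38 high. Origin: underside, where bar meets crosshead; the bar runs along its -y. It starts with its nose between rail and cheek, origin at y 141..171 mm of the guide; under the disc below y = 120 mm, home at y = 66 mm. Loose, it slides with about 1 N
- gauge_head (a point): middle of the back face of the gauge's crosshead (the face to push; it looks to +y of the guide), 31 mm above the bench. Once the disc touches, each further 0.1 rad of lever adds about 5 N to the nip and 2.5 N to this push; tightening also draws the gauge a few mm inward
- septa_jar: bystander: brown jar with a white lid, 45 mm wide and 55 mm high; origin under its centre
- nut_carton: bystander: small brown carton with a blue label, 50 x 66 x 40 mm; origin under its centre
- spanner: bystander: open-ended spanner lying flat, 147 mm long; origin under its centre
- mouse: bystander: black computer mouse, 108 x 63 x 40 mm; origin under its centre
- leak_bottle: bystander: small white bottle with a red pointed cap, 32 mm wide and 98 mm high; origin under its centre

How it is judged:
By the outcome, as a careful person would: the job done as asked, in the order asked, and still so for the second after the job is handed in, with the robot touching nothing.
It also fails if it takes over 72 s, if anything falls off the work surface, if the arm or the gripper's body presses on something with over 40 N, if the wrist force passes 120 N, or if a joint passes its speed limit or range.

## Working session

There is one attempt and no reset: what is moved stays moved. The work goes in short steps, each a Python script; the robot and the scene stay as the last script left them, time stands still between calls to the robot, and variables do not carry over. Pictures are saved under pics/ and viewed, at most 10 in all, crops included, and the job is handed in when it is done.

```bash
mkdir -p pics; python3 - <<'E'
from workcell import bot, hand, kinematics, get_obs, vision
import cv2,numpy as np
ims=[]
for n in ["scene","top"]:
    c=vision.read_camera(n); cv2.imwrite(f"pics/{n}0.png",c["frame"][:,:,::-1]); print(n,c["intrinsics"].tolist(),c["dist"],np.round(c["view"],4).tolist())
    np.savez(f"{n}0.npz",**c)
o=get_obs();print(o)
E
```

```text
scene [[355.0802593492601, 0.0, 258.1263854998571], [0.0, 355.0802593492601, 188.22920841115848], [0.0, 0.0, 1.0]] [-0.03752971  0.          0.          0.          0.        ] [[0.8305, -0.5569, -0.0088, -0.4717], [-0.4013, -0.5873, -0.7028, 0.3517], [0.3862, 0.5873, -0.7113, 0.5899], [0.0, 0.0, 0.0, 1.0]]
top [[469.09074804412893, 0.0, 249.53406114463], [0.0, 469.09074804412893, 188.6763564672937], [0.0, 0.0, 1.0]] [0.01878347 0.         0.         0.         0.        ] [[-0.0042, -1.0, 0.0041, 0.0897], [-0.9893, 0.0035, -0.1457, 0.6569], [0.1456, -0.0046, -0.9893, 1.018], [0.0, 0.0, 0.0, 1.0]]
{'time_s': 0.1, 'joint_pos': array([ 1.23661710e+00,  3.53585832e-01,  1.63406392e+00,  2.81929801e-05,
        1.15522905e+00, -2.42620005e-03]), 'joint_vel': array([-6.22791395e-04, -1.35961678e-03, -3.98612977e-04, -1.85826856e-03,
       -3.60073879e-04,  5.65971747e-05]), 'joint_efforts': array([-3.09421175e-04, -6.06357837e+01, -3.42823720e+01, -7.35964045e-05,
        4.05075814e-03,  2.66994772e-05]), 'position': array([0.2034334 , 0.59052263, 0.24763064]), 'orientation': array([ 1.65122465e-01,  9.86272862e-01, -6.31829816e-04, -1.20432047e-04]), 'wrist_force': array([ 0.47134377, -0.00339215, -0.08875305]), 'ft_torque': array([0.02515102, 0.01686232, 0.01679805]), 'grip_force': 0.0, 'gripper_width': 0.08511970655043737}
```

View pics/top0.png

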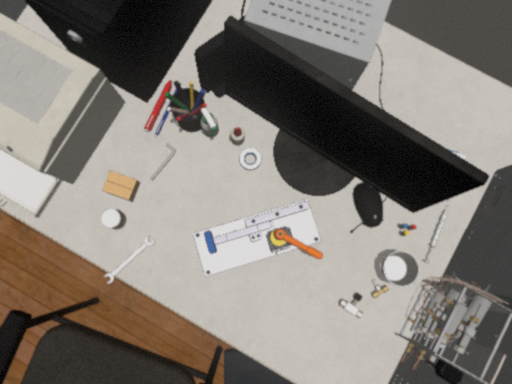

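View pics/scene0.png

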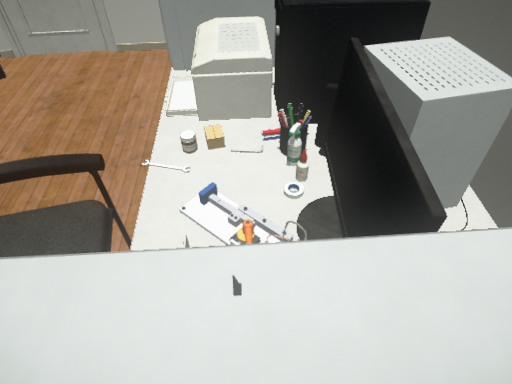

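The top view shows the guide plate with corners at about (193,236), (306,200), (319,240) and (207,272). The blue crosshead is at (211,241), the lever runs from (280,233) to (320,256), and the clamp area around the lever is free. The monitor stands beyond it.

```bash
cat > h.py <<'E'
import cv2,numpy as np
from scipy.spatial.transform import Rotation as R
from workcell import bot, hand, kinematics, get_obs, vision, hand_in
def ray(c,px,z):
    """pixels -> world points on plane z"""
    K=np.array(c["intrinsics"]);V=np.array(c["view"])
    p=cv2.undistortPoints(np.array(px,float).reshape(-1,1,2),K,np.array(c["dist"])).reshape(-1,2)
    d=np.c_[p,np.ones(len(p))]@V[:3,:3]; o=-V[:3,:3].T@V[:3,3]
    return o+d*((z-o[2])/d[:,2])[:,None]
def blob(c,lo,hi):
    m=cv2.inRange(cv2.cvtColor(c["frame"],cv2.COLOR_RGB2HSV),lo,hi)
    n,l,s,ce=cv2.connectedComponentsWithStats(m); 
    return [(l==i,ce[i],s[i,4]) for i in np.argsort(-s[1:,4])[:4]+1]
def down(a):
    """tool down, closing axis (tool y) at angle a from world x"""
    y=np.array([np.cos(a),np.sin(a),0]);z=np.array([0,0,-1.]);return R.from_matrix(np.c_[np.cross(y,z),y,z]).as_quat()
E
python3 - <<'E'
from h import *
c=dict(np.load("top0.npz"))
print(ray(c,[(193,236),(306,200),(319,240),(207,272)],.012).round(3))
for n,lo,hi,z in [("blue",(105,120,60),(125,255,255),.05),("orange",(5,180,120),(15,255,255),.075)]:
    for m,ce,s in blob(c,lo,hi): print(n,ce.round(1),s,ray(c,[ce],z).round(3))
f=c["frame"][180:290,170:340]; cv2.imwrite("pics/crop.png",cv2.resize(f,None,fx=4.5,fy=4.5,interpolation=cv2.INTER_CUBIC)[:,:,::-1])
w=vision.read_camera("wrist");print(np.round(w["view"],3).tolist(),w["intrinsics"][0],get_obs()["position"])
E
```

```text
[[ 0.552  0.218  0.012]
 [ 0.635 -0.045  0.012]
 [ 0.542 -0.073  0.012]
 [ 0.47   0.185  0.012]]
blue [209.7 241.8] 106 [[0.538 0.176 0.05 ]]
blue [200.7  94.2] 24 [[0.88 0.2  0.05]]
blue [164.6 115.8] 14 [[0.828 0.283 0.05 ]]
blue [404.8 225.6] 5 [[ 0.572 -0.26   0.05 ]]
orange [300.9 245.5] 187 [[ 0.528 -0.024  0.075]]
orange [277. 231.] 3 [[0.56  0.028 0.075]]
orange [282.5 231. ] 2 [[0.56  0.016 0.075]]
orange [  1. 246.] 1 [[0.53  0.624 0.075]]
[[0.327, 0.945, -0.001, -0.625], [0.902, -0.311, 0.299, -0.038], [0.282, -0.099, -0.954, 0.379], [0.0, 0.0, 0.0, 1.0]] [265.55004223   0.         255.64373523] [0.20349134 0.59062046 0.24774349]
```

View pics/crop.png

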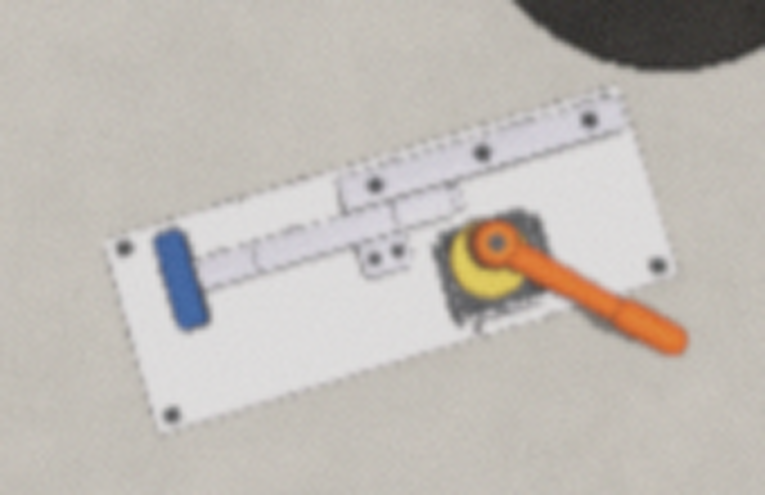

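The crop shows the plate corners at (107,243), (620,88), (675,270) and (160,432), the bolt at (497,243), the lever tip at (680,345) and the crosshead at (182,280).

```bash
cat >> h.py <<'E'
def fit():
    c=dict(np.load("top0.npz")); s=lambda p:np.array(p,float)/4.5+[170,180]-.4
    W=ray(c,s([(107,243),(620,88),(675,270),(160,432)]),.012)[:,:2]
    G=np.array([(62,190),(62,-90),(-42,-90),(-42,190)])/1e3
    H=np.r_[np.linalg.svd((G-G.mean(0)).T@(W-W.mean(0)))[0:1]] if 0 else None
    a=(G-G.mean(0))@[1,1j];b=(W-W.mean(0))@[1,1j]; yaw=np.angle(np.sum(np.conj(a)*b))
    Rm=np.array([[np.cos(yaw),-np.sin(yaw)],[np.sin(yaw),np.cos(yaw)]])
    t=W.mean(0)-Rm@G.mean(0); return yaw,Rm,t,W-(G@Rm.T+t)
yaw,Rm,t0,res=fit()
g2w=lambda x,y:Rm@np.array([x,y])+t0
w2g=lambda p:(np.asarray(p)[...,:2]-t0)@Rm
E
sed -i '/H=np.r_/d' h.py
python3 - <<'E'
from h import *
print("yaw",yaw,t0,res.round(4).tolist())
c=dict(np.load("top0.npz")); s=lambda p:np.array(p,float)/4.5+[170,180]-.4
print("bolt",w2g(ray(c,s([(497,243)]),.075)),"tip",w2g(ray(c,s([(685,348)]),.067)),"head",w2g(ray(c,s([(182,280)]),.05)))
m=blob(c,(105,120,60),(125,255,255))[0]; print("blobhead",w2g(ray(c,[m[1]],.05)))
m=blob(c,(5,180,120),(15,255,255))[0][0];ys,xs=np.nonzero(m);P=w2g(ray(c,np.c_[xs,ys],.07));v=np.linalg.svd(P-P.mean(0))[2][0];print("lever ang",np.degrees(np.arctan2(*v[::-1]))%180, np.degrees(np.arctan2(*P.mean(0)[::-1]))%360)
print(bot.tcp_to_tips)
hand.move_gripper(0.0);o=get_obs();print(bot.tcp_to_tips,o["gripper_width"],o["time_s"])
for off in (0,np.pi):
  for x,y,z,a in [(28e-3,.22,.2,yaw)]+[(.088*np.cos(np.radians(d)),.088*np.sin(np.radians(d)),.075,yaw+np.radians(d)+np.pi) for d in (240,200,160,120)]:
    q=kinematics.solve_ik([*g2w(x,y),z],down(a+off));print(off,None if q is None else np.round(q,2))
E
```

```text
yaw 0.29180506726139044 [0.55484816 0.02017724] [[-0.0017, -0.0025], [-0.0029, -0.0002], [0.0024, 0.0036], [0.0022, -0.0008]]
bolt [[-0.00066175  0.00117336]] tip [[-0.07540995 -0.0714754 ]] head [[0.02813385 0.15394399]]
blobhead [[0.02839782 0.15458305]]
lever ang 45.213046574425476 222.22168582332293
0.017
0.017 -9.041726219808559e-05 0.9167
0 [ 0.43  0.32  1.8  -0.    1.02  0.14]
0 [-0.12  0.45  1.95 -0.    0.74 -1.46]
0 [-0.07  0.39  2.06 -0.    0.69 -0.71]
0 [ 0.05  0.37  2.1  -0.    0.67  0.11]
0 [ 0.16  0.4   2.04 -0.    0.7   0.91]
3.141592653589793 [ 0.43  0.32  1.8  -0.    1.02 -3.  ]
3.141592653589793 [-0.12  0.45  1.95 -0.    0.74  1.68]
3.141592653589793 [-0.07  0.39  2.06 -0.    0.69  2.43]
3.141592653589793 None
3.141592653589793 [ 0.16  0.4   2.04 -0.    0.7  -2.23]
```

```bash
cat >> h.py <<'E'
ZP=.042; GX=.0282
gq=down(yaw)
def fg(n=1):
    """mean wrist force in guide axes"""
    f=np.mean([get_obs()["wrist_force"] for _ in range(n)],0); return np.r_[f[:2]@Rm,f[2]]
def push(y,step=.002,v=.04,stop=9,z=ZP):
    """push along guide -y to TCP y; returns [(y,Fy)]"""
    out=[]
    while True:
        cur=w2g(get_obs()["position"])[1]
        nxt=max(y,(push.c if push.c else cur)-step); push.c=nxt
        bot.servo_line([*g2w(GX,nxt),z],velocity=v)
        o=get_obs();F=fg()[1];out.append((round(1e3*w2g(o["position"])[1],1),round(F,2)))
        if F>stop or nxt<=y: break
    push.c=None
    return out
push.c=None
def head():
    c=vision.read_camera("top");m=[b for b in blob(c,(105,120,60),(125,255,255)) if .45<ray(c,[b[1]],.05)[0,0]<.65][0]
    return w2g(ray(c,[m[1]],.05))[0]*1e3,m[2]
E
python3 - <<'E'
from h import *
bot.reach([*g2w(GX,.205),.15],gq)
bot.servo_line([*g2w(GX,.205),ZP],velocity=.15)
a=get_obs()["time_s"]
print(a,head(),fg(5),fg(1),get_obs()["time_s"])
bot.servo_line([*g2w(GX,.180),ZP],velocity=.08);print(fg(),fg())
print(push(.160,.002),get_obs()["time_s"],head())
E
```

```text
3.5833 (array([ 28.62907803, 153.92632321]), np.int32(99)) [ 0.40070847 -0.33510678  0.99593253] [ 0.40070847 -0.33510678  0.99593253] 3.6333
[ 0.01233228 -0.00844693 -0.71393631] [ 0.01233228 -0.00844693 -0.71393631]
[(np.float64(177.3), np.float64(0.38)), (np.float64(175.3), np.float64(0.35)), (np.float64(173.2), np.float64(0.17)), (np.float64(171.1), np.float64(0.23)), (np.float64(169.1), np.float64(-0.69)), (np.float64(167.1), np.float64(0.28)), (np.float64(165.1), np.float64(-0.51)), (np.float64(163.1), np.float64(-0.63)), (np.float64(161.1), np.float64(0.33)), (np.float64(159.9), np.float64(-0.0))] 6.5917 (array([ -64.30144587, -273.96217904]), np.int32(5))
```

```bash
python3 - <<'E'
from h import *
a=vision.read_camera("wrist")["frame"];b=vision.read_camera("scene")["frame"][150:300,140:340]
cv2.imwrite("pics/w1.png",np.hstack([a,cv2.resize(b,(512,384))[:, :]])[:,:,::-1][:, :] if 0 else np.vstack([cv2.resize(a,(400,300)),cv2.resize(b,(400,300),interpolation=cv2.INTER_CUBIC)])[:,:,::-1])
E
```

```text
(no output)
```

View pics/w1.png

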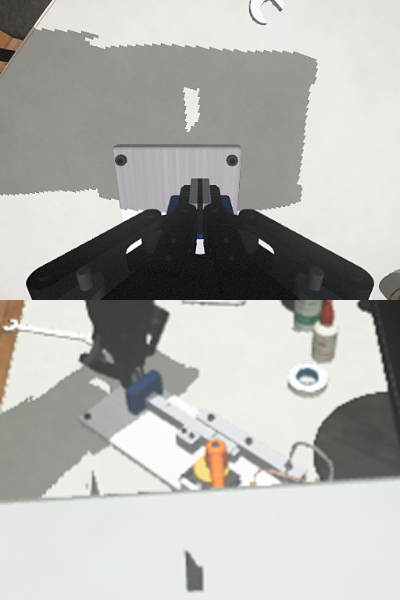

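The wrist and scene views show the closed fingers right behind the blue crosshead, with nothing else in the way. I'll continue the push and try reading force while the arm moves.

```bash
cat >> h.py <<'E'
import threading,time
def line_log(p,v,q=None):
    """servo_line while logging (t,y_guide,Fx,Fy,Fz)"""
    L=[];e=[]
    def run():
        try: bot.servo_line(p,q,velocity=v)
        except Exception as x: e.append(repr(x))
    th=threading.Thread(target=run);th.start()
    while th.is_alive():
        o=get_obs()
        if not L or o["time_s"]>L[-1][0]:
            f=o["wrist_force"];L.append((o["time_s"],w2g(o["position"])[1]*1e3,*(f[:2]@Rm),f[2]))
        time.sleep(.0005)
    th.join()
    if e: print(e)
    return np.array(L)
E
timeout 60 python3 - <<'E'
from h import *
L=line_log([*g2w(GX,.132),ZP],.03)
print(len(L),L[::max(1,len(L)//25)].round(2))
print(get_obs()["time_s"],w2g(get_obs()["position"]))
E
```

```text
1 [[ 7.8200e+00  1.3199e+02 -1.0000e-02  5.0000e-01  3.2000e-01]]
7.825 [0.02823332 0.13198733]
```

```bash
cat >> h.py <<'E'
def still(n=8):
    A=[]
    for _ in range(n): bot.dwell(.02);A.append(fg())
    A=np.array(A);return A.mean(0).round(2),A.std(0).round(2)
E
timeout 100 python3 - <<'E'
from h import *
print(still())
for y in (.131,.130): bot.servo_line([*g2w(GX,y),ZP],velocity=.03);print(w2g(get_obs()["position"])[1],still(5))
bot.servo_line([*g2w(GX,.145),ZP],velocity=.15);print(still())
bot.servo_line([*g2w(GX,.160),.13],velocity=.3)
print(get_obs()["time_s"])
hs=np.array(g2w(.088*np.cos(np.radians(223.5)),.088*np.sin(np.radians(223.5))))
d=np.radians(223.5); tg=np.array([np.sin(d),-np.cos(d)]) # clockwise dir
p=np.array([.088*np.cos(d),.088*np.sin(d)])-.035*tg
bot.reach([*g2w(*p),.13],down(yaw+d+np.pi))
c=vision.read_camera("top");cv2.imwrite("pics/t2.png",cv2.resize(c["frame"][160:300,150:360],None,fx=3.5,fy=3.5)[:,:,::-1])
print(get_obs()["time_s"],head())
E
```

```text
(array([-0.04,  0.08, -0.1 ]), array([0.42, 0.56, 0.42]))
0.1310453756884841 (array([-0.42,  0.63,  0.12]), array([0.55, 0.42, 0.3 ]))
0.12994730455979708 (array([ 0.49,  0.44, -0.29]), array([0.5 , 0.46, 0.36]))
(array([0.07, 0.08, 0.07]), array([0.33, 0.56, 0.48]))
9.4583
10.6333 (array([ 28.08150306, 111.82574043]), np.int32(101))
```

View pics/t2.png

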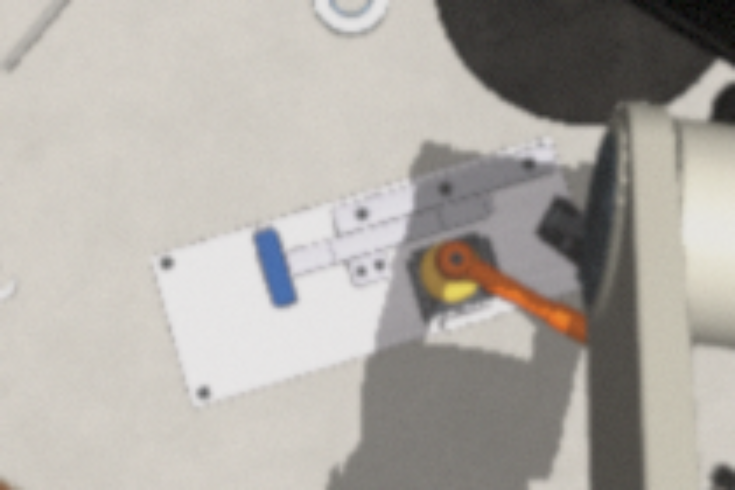

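The gauge is at head centre y of about 112 mm (origin about 104), and the crosshead at (275,267) in the crop stays visible while I work the lever. Now I'll turn the lever and watch the head for draw-in.

```bash
cat >> h.py <<'E'
ZL=.072
def lp(d,gap=0.,z=ZL,r=.088,side=1):
    """TCP pose with the finger flank on the lever's ccw side for lever angle d (rad, guide frame)"""
    tg=np.array([np.sin(d),-np.cos(d)])*side
    p=r*np.array([np.cos(d),np.sin(d)])-(.0187+gap)*tg
    return [*g2w(*p),z],down(yaw+d+np.pi)
def turn(d,v=.06):
    p,q=lp(d);bot.servo_line(p,q,velocity=v)
def heads(n=2):
    A=[head() for _ in range(n)];return np.mean([a[0] for a in A],0).round(2),A[0][1]
E
timeout 200 python3 - <<'E'
from h import *
D=np.radians
p,q=lp(D(223.5),.016,.13);bot.servo_line(p,q,velocity=.3)
p,q=lp(D(223.5),.016);bot.servo_line(p,q,velocity=.2)
print(fg(),heads())
for d in (222,215,205,195,185):
    turn(D(d));f=fg();print(d,f.round(1),end=' ')
h0,a=heads();print(h0,a,get_obs()["time_s"])
d=D(185)
while d>D(240)-2.0:
    d-=.06;turn(d);h,a=heads();print(round(D(240)-d,3),h,a,fg().round(1))
    if a<85 or h0[1]-h[1]>1.0: break
print(get_obs()["time_s"])
E
```

```text
[0.74137237 0.38075741 0.53669074] (array([ 28.34, 111.75]), np.int32(99))
222 [0.9 0.3 0.1] 215 [ 1.1 -0.4  0.2] 205 [-1.  -0.3 -0.6] 195 [ 0.8 -0.1  1.5] 185 [-0.3 -0.6  1. ] [ 28.2 111.7] 103 13.5917
1.02 [ 28.15 111.65] 101 [-0.4 -1.  -0.5]
1.08 [ 28.29 111.7 ] 101 [ 0.9  0.  -0.4]
1.14 [ 28.03 111.65] 101 [ 0.6 -0.3 -0.3]
1.2 [ 28.12 111.73] 99 [ 0.1 -0.8 -0.4]
1.26 [ 27.85 111.71] 102 [ 0.   0.7 -0.4]
1.32 [ 28.21 111.66] 102 [ 0.1 -0.2  0.1]
1.38 [ 27.95 111.69] 102 [-0.  -1.3 -0.5]
1.44 [ 28.16 111.59] 102 [ 0.7 -1.   0.6]
1.5 [ 28.01 111.77] 100 [ 0.2 -1.5  0.3]
1.56 [ 29.15 111.88] 99 [-0.8 -0.8 -0.3]
1.62 [ 32.51 111.79] 83 [-0.5 -1.4  0.6]
17.4417
```

```bash
python3 - <<'E'
from h import *
a=vision.read_camera("top")["frame"][160:300,150:360];b=vision.read_camera("scene")["frame"][150:260,160:320]
cv2.imwrite("pics/t3.png",np.vstack([cv2.resize(a,(450,300)),cv2.resize(b,(450,300),interpolation=cv2.INTER_CUBIC)])[:,:,::-1])
E
```

```text
(no output)
```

View pics/t3.png

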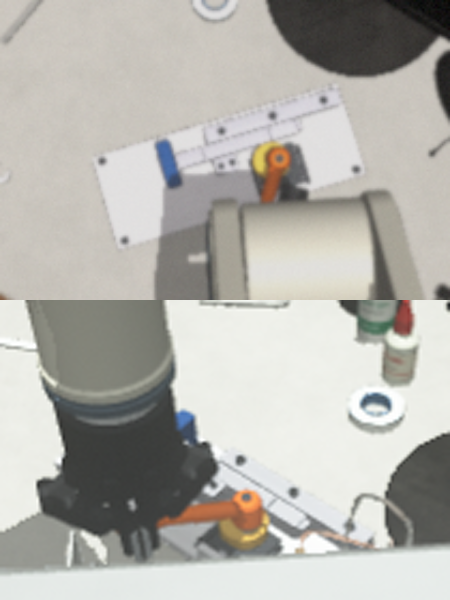

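The lever follows the finger, now pointing toward the bottom of the picture. The crosshead at (168,163) is only shaded, so I'll relax the mask and continue.

```bash
sed -i 's/(105,120,60),(125,255,255)) if/(100,90,20),(130,255,255)) if/' h.py
timeout 200 python3 - <<'E'
from h import *
D=np.radians
h0,a0=heads(4);print(h0,a0)
d=D(240)-1.62
while d>D(240)-2.0:
    d-=.05;turn(d);h,a=heads();print(round(D(240)-d,3),h,a,fg().round(1))
    if a<.7*a0 or h0[1]-h[1]>.8: break
print(get_obs()["time_s"])
E
```

```text
[ 29.74 111.75] 114
1.67 [ 30.33 111.64] 116 [-1.4 -1.6 -0.1]
1.72 [ 30.41 111.61] 115 [-2.2 -1.1  0.3]
1.77 [ 30.26 111.52] 114 [-2.7 -0.8  0.4]
1.82 [ 30.35 111.56] 116 [-3.4 -0.2  1.7]
1.87 [ 30.48 111.61] 118 [-4.6 -0.4  1.1]
1.92 [ 30.38 111.61] 118 [-3.8 -0.3 -1. ]
1.97 [ 30.46 111.46] 115 [-4.2 -0.1 -0.1]
2.02 [ 30.56 111.55] 111 [-4.5  0.8 -0.8]
20.5417
```

```bash
cat >> h.py <<'E'
def off_lever(d,side=1):
    p,q=lp(d,.012,side=side);bot.servo_line(p,q,velocity=.15)
    p,q=lp(d,.012,.11,side=side);bot.servo_line(p,q,velocity=.3)
def to_head(y):
    bot.reach([*g2w(GX,y),.11],gq);bot.servo_line([*g2w(GX,y),ZP],velocity=.25)
E
timeout 200 python3 - <<'E'
from h import *
print(w2g(get_obs()["position"]),lp(np.radians(240)-2.02)[0][:2]-np.array(get_obs()["position"])[:2],still(4))
off_lever(np.radians(240)-2.02)
c=vision.read_camera("top");cv2.imwrite("pics/t4.png",cv2.resize(c["frame"][180:280,180:340],(640,400))[:,:,::-1])
to_head(.138)
print(heads(),get_obs()["time_s"],still(4))
E
```

```text
[-0.06509219  0.06221271] [9.38321797e-05 1.62039735e-05] (array([-4.38,  0.26, -0.69]), array([0.29, 0.28, 0.34]))
(array([ -64.16, -273.58]), np.int32(14)) 22.4917 (array([ 0.02, -0.26,  0.09]), array([0.21, 0.27, 0.73]))
```

View pics/t4.png

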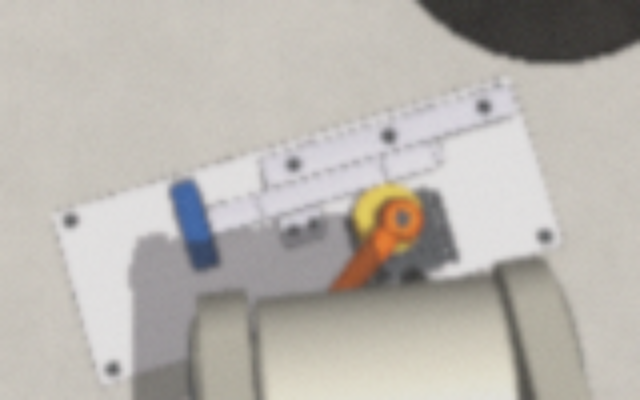

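The disc (387,215) now lies very near the bar's lower edge. I'll measure the push.

```bash
timeout 200 python3 - <<'E'
from h import *
bot.servo_line([*g2w(GX,.131),ZP],velocity=.06)
for y in (.130,.129,.128,.127,.126,.125):
    bot.servo_line([*g2w(GX,y),ZP],velocity=.02)
    F=[fg()];
    for _ in range(3): bot.dwell(.01);F.append(fg())
    F=np.array(F); print(y,round(w2g(get_obs()["position"])[1]*1e3,2),F[:,1].round(1))
    if F[:,1].mean()>7: break
print(get_obs()["time_s"])
E
```

```text
0.13 130.01 [ 0.2 -0.  -0.1 -0.3]
0.129 129.74 [4.8 6.  4.8 6.6]
0.128 129.47 [ 9.9 10.4 10.3 10.6]
23.65
```

Residual push force reads reliably when the gauge sticks, and more than 10 N is too tight. I'll back the lever off to about 1.72 rad from its far side and re-measure.

```bash
cat >> h.py <<'E'
def loosen(a_from,a_to):
    """push lever counter-clockwise from angle-off-stop a_from to a_to"""
    D=np.radians(240)
    p,q=lp(D-a_from,.012,.11,side=-1);bot.reach(p,q)
    p,q=lp(D-a_from,.012,side=-1);bot.servo_line(p,q,velocity=.2)
    n=max(1,int(np.ceil((a_from-a_to)/.2)))
    for a in np.linspace(a_from,a_to,n+1)[1:]:
        p,q=lp(D-a,side=-1);bot.servo_line(p,q,velocity=.05)
    print("loosened",a_to,(np.array(p[:2])-get_obs()["position"][:2]).round(4),fg().round(1)); off_lever(D-a_to,side=-1)
def tighten(a_from,a_to):
    D=np.radians(240)
    p,q=lp(D-a_from,.012,.11);bot.reach(p,q)
    p,q=lp(D-a_from,.012);bot.servo_line(p,q,velocity=.2)
    p,q=lp(D-a_to);bot.servo_line(p,q,velocity=.04)
    print("tight",a_to,(np.array(p[:2])-get_obs()["position"][:2]).round(4),fg().round(1)); off_lever(D-a_to)
def measure(y0,y1,stop=8,step=.001):
    """creep the head from TCP y0 to y1, printing residual push"""
    for y in np.arange(y0,y1-1e-6,-step):
        bot.servo_line([*g2w(GX,y),ZP],velocity=.03)
        F=[fg()[1]]
        for _ in range(3): bot.dwell(.01);F.append(fg()[1])
        print(round(y*1e3,1),round(w2g(get_obs()["position"])[1]*1e3,2),np.round(np.mean(F),2))
        if np.mean(F)>stop: break
E
timeout 200 python3 - <<'E'
from h import *
bot.servo_line([*g2w(GX,.138),ZP],velocity=.15);bot.servo_line([*g2w(GX,.138),.11],velocity=.3)
loosen(2.02,1.72)
to_head(.138)
print(get_obs()["time_s"])
bot.servo_line([*g2w(GX,.131),ZP],velocity=.1)
measure(.130,.125)
print(get_obs()["time_s"])
E
```

```text
loosened 1.72 [-0.0001 -0.    ] [ 1.   0.6 -0.7]
28.0833
130.0 130.02 0.03
129.0 129.24 2.3
128.0 128.23 4.64
127.0 127.06 4.29
126.0 125.99 4.2
125.0 124.95 3.51
29.9833
```

```bash
timeout 200 python3 - <<'E'
from h import *
for y in np.arange(.1245,.1215,-.0005):
    bot.servo_line([*g2w(GX,y),ZP],velocity=.01)
    F=[fg()[1]]
    for _ in range(7): bot.dwell(.01);F.append(fg()[1])
    print(round(y*1e3,1),round(w2g(get_obs()["position"])[1]*1e3,2),np.round(F,1),np.round(np.mean(F),2))
print(get_obs()["time_s"])
E
```

```text
124.5 124.53 [4.8 3.6 4.3 4.6 4.5 4.3 5.2 4.7] 4.5
124.0 124.04 [4.5 4.4 4.  4.2 4.6 4.  4.3 3.7] 4.22
123.5 123.49 [3.7 4.7 5.6 5.  5.9 4.4 4.  5. ] 4.8
123.0 122.98 [5.8 3.9 4.6 4.2 4.3 4.8 4.8 4.2] 4.58
122.5 122.49 [4.3 3.9 5.  4.2 4.9 3.1 5.7 4.5] 4.46
122.0 121.97 [3.9 4.7 4.7 3.8 4.1 4.1 3.9 4.4] 4.23
121.5 121.51 [4.4 4.8 3.7 4.5 4.3 4.6 5.1 3.4] 4.34
32.1417
```

About 4.45 N, steady. A touch more tightening will centre it, then I'll re-measure.

```bash
timeout 200 python3 - <<'E'
from h import *
bot.servo_line([*g2w(GX,.135),ZP],velocity=.15);bot.servo_line([*g2w(GX,.135),.11],velocity=.3)
tighten(1.72,1.738)
to_head(.133);print(still(8))
bot.servo_line([*g2w(GX,.1225),ZP],velocity=.1)
for y in np.arange(.1215,.1165,-.0007):
    bot.servo_line([*g2w(GX,y),ZP],velocity=.015)
    F=[fg()[1]]
    for _ in range(7): bot.dwell(.01);F.append(fg()[1])
    print(round(y*1e3,1),round(w2g(get_obs()["position"])[1]*1e3,2),np.round(np.mean(F),2))
    if np.mean(F)>8: break
print(get_obs()["time_s"])
E
```

```text
tight 1.738 [-0.0004 -0.0003] [-0.5 -0.8  0.6]
(array([ 0.25, -0.19,  0.35]), array([0.54, 0.58, 0.18]))
121.5 121.66 0.09
120.8 121.06 2.16
120.1 120.5 5.41
119.4 119.76 5.26
118.7 119.08 5.21
118.0 118.37 5.26
117.3 117.65 5.14
116.6 116.97 5.44
38.7333
```

5.25 N with the crosshead about 25 mm short, which is right. Now I'll push home.

```bash
timeout 200 python3 - <<'E'
from h import *
bot.servo_line([*g2w(GX,.106),ZP],velocity=.02);print(fg())
bot.servo_line([*g2w(GX,.0955),ZP],velocity=.02);print(fg(),get_obs()["time_s"])
for y in np.arange(.0948,.085,-.0007):
    bot.servo_line([*g2w(GX,y),ZP],velocity=.02)
    F=[fg()[1]]
    for _ in range(3): bot.dwell(.01);F.append(fg()[1])
    print(round(y*1e3,1),round(w2g(get_obs()["position"])[1]*1e3,2),np.round(np.mean(F),2))
    if np.mean(F)>11: break
print(get_obs()["time_s"])
E
```

```text
[0.25110727 5.39010789 0.40832352]
[-0.31042308  3.96134428  0.7095376 ] 40.0917
94.8 94.97 4.98
94.1 94.3 5.42
93.4 93.6 5.23
92.7 92.88 5.08
92.0 92.52 7.49
91.3 92.45 11.73
41.7417
```

```bash
timeout 200 python3 - <<'E'
from h import *
bot.servo_line([*g2w(GX,.105),ZP],velocity=.1);bot.servo_line([*g2w(GX,.13),.15],velocity=.25)
bot.reach([*g2w(-.05,.33),.25],gq)
print(heads(),get_obs()["time_s"])
c=vision.read_camera("top");cv2.imwrite("pics/t5.png",cv2.resize(c["frame"][160:300,90:360],(800,415))[:,:,::-1])
E
```

```text
(array([28.95, 74.55]), np.int32(122)) 43.6583
```

View pics/t5.png

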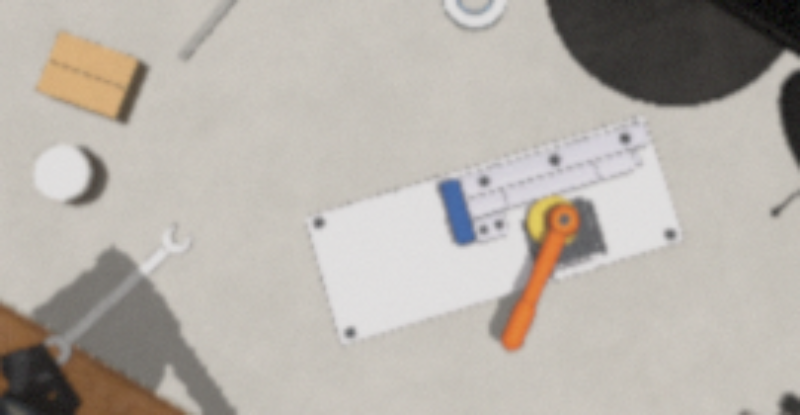

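The crosshead at (457,212) is against the rail end, with its centre at y = 74.5 mm against 74 expected. The lever is as set, the arm is clear, and the spanner, jar and carton in view look undisturbed.

```bash
python3 -c "
from workcell import hand_in
print(hand_in())"
```

```text
the job is handed in; nothing more can be done
None
```

The job is handed in: drag measured about 5.2 N with the crosshead 25 mm short, then the gauge was pushed home with the lever left as set, but the lever had first gone about 0.3 rad too far (push over 10 N) and was backed off before the final setting.

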